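Enable the ultrasonic bath with its key

ROBOT

A 6-joint arm with a two-finger parallel gripper is mounted at the origin on a cart in front of the work surface, level with it; the furniture and walls round the work are solid. World frame = base frame: x ahead of the robot, y to its left, z up, the work surface at z = 0. Lengths are in mm, angles in rad, forces in N, time in s.
With the tool pointing down it reaches from about 300 to 1000 mm from the base axis. Payload 5.1 kg.
Tool frame: the origin (TCP) lies on the centre line of the jaws, within the pads' length; the fingertips stand nose_length ahead of it and the grasp point (between the pads) lies 6 mm ahead of it (nose_length is the distance from the TCP to the fingertips, in mm); y points along the fingers, x is the direction in which the jaws open and shut, and the axes are right-handed (so a half turn about y gives the same grasp; the last joint's range is limited). The gripper opens to 95 mm and grips with 3 to 60 N. Pads are 20 mm wide; open, the fingers measure 119 mm over their backs; the gripper's body (75 mm by 180 mm) begins 59 mm behind the grasp point.
Start: joints at [-1.421, 0.124, 1.65, -0, 1.367, -0.083], TCP at [149.925, -632.461, 239.656] pointing down, gripper open.
Joint ranges: [-2.61, 2.61], [-1.02, 2.33], [0.03, 2.71], [-1.35, 4.49], [0.32, 2.68], [-2.91, 2.91]. Speed limits (rad/s): [2.57, 2.57, 3.14, 3.14, 3.14, 3.14].

INTERFACE

Orientations are given as a rotation vector (axis times angle).
In Python, from cell import read_state, read_camera, job_done, recognise, silhouettes, pinpoint, nose_length gives the robot as it stands.
- The arm moves only by the tool carry_out, never from a script. Its argument "motion" is a list of rows, each an object with "jaw": the finger opening in cm, from 0 to 9.51; "offset": the shift along the world's x, y, z in cm, a list of three; "twist": the turn about the world's z in degrees. In form: [{"jaw": jaw, "offset": [x, y, z], "twist": twist}, ...]. A call has 1 to 10 rows; each row is the pose to reach, as a shift and turn from the pose commanded when the call began; what a row does not reach only later rows make up. A row lasts 1/8 s, in which the tool goes at most 62.5 mm and 10.7 degrees, less where a joint would pass 70% of its speed; a pose out of reach is approached as far as the arm can. A call with a gripper value outside its range is refused whole. The fingers move at their own pace and stop on an object; "force" is the grip in N (left out, the last holds). Time passes only in rows, so rows that repeat a pose let the fingers close. It gives the time, the measured TCP pose, the force and the opening at its end, in the units of the state.
- read_state(): the state, without advancing time (a new reading comes with each control period).
- read_camera(name): name is "scene" or "top" or "wrist"; returns a dict with "img" (420x560x3 uint8, red, green, blue), "range_z" (420x560 float32, mm along the optical axis (not along the pixel's ray), 0 where there is no reading), "fovy" (degrees; the focal length in pixels is half the picture's height over the tangent of half this angle, whatever the lens; pixels are square), "cx", "cy" (the principal point, pixels), "k1" (the pictures are not rectified: a ray, as slopes to the right and down, at radius r is drawn at 1 + k1 r^2 times it, then the intrinsics apply), "R" (3x3) and "t" (3): a world point X has camera coordinates R X + t. Camera axes: x right, y down, z forward; pixel columns grow to the right and rows downward; lengths in mm; the calibration is good to about 2 mm. A picture is of the moment at which its call begins.
- job_done(): hands the job in, once; it reports no verdict.
Trained networks look in a picture, given as the dict that the camera call returned (one of the last four; its "shot" number tells which), for a name from the list of things; names that differ only in an ending like _2 or _b are one class to them, and where a whole thing is asked for, a point or a joint stands for the part that bears it (a point fixed in the world has none). Each returns a list of dicts, best first, with "conf" (0 to 1); they miss things now and then, are a little off and sometimes report something else, mostly with a low value. They report only what shows in the picture. A call takes as long as a camera call. They do not tell look-alikes from the thing itself.
- recognise(picture, name): "xyz" ([x, y, z] in mm, in world coordinates, good to about 4 mm: the middle of the surface that is visible of it).
- silhouettes(picture, name): "mask" (420x560 bool, what is visible of it).
- pinpoint(picture, name): "xyz" ([x, y, z] in mm, in world coordinates, good to about 4 mm: a listed point, or the origin of a listed thing).
The state is a dict: "time": time; "qpos": joint angles; "qd": joint speeds; "tau": joint torques, N m; "ee_pos": TCP position; "eef_rot": TCP orientation; "force": force on the tool from outside, world axes, zero at the start; "moment": the same for the moment, N m; "finger_gap": opening from 0.0 (shut) to 1.0 (fully open).
Only numpy, scipy, OpenCV 4.12 (cv2) and the standard library are available. Lean on these libraries where they do the work, as an engineer would, in place of code of your own. Each camera call takes 0.05 s, during which the arm holds its last target.

TASK

Enable the ultrasonic bath: take the red key out of the key stand, push it fully down into the slot of the key switch, then turn it clockwise (seen from above) as far as it goes, to the green mark. Let go and leave the red key standing in the switch; leave the blue key in the stand, and mind the tall clamp stand behind.

Things in the scene. Friction and masses are not known exactly. Their poses are not given: they have to be found in the camera images.
- red_key_grip (a point): Centre of the flat red bow (12 thick x, 40 wide y, 40 high z, mm) of the loose red key, 50 g. Below the bow a steel blade 6 (x) x 24 (y) x 48 long; blade tip 68 below this point. Stands upright in one of two slots, 80 apart in a row, of a grey stand 50x160x36, blade 30 deep, bow 18 above the stand. z up; pinch across x; a half turn about z makes no difference.
- blue_key_grip (a point): The same point of the blue key, a bystander of the same shape, in the other slot of the stand. It stays there. (Keep clear, too, of the room's tall clamp stand: a fixed thin rod with a clamp that rises from the bench behind and to the left of the key stand, near x 0.58, y 0.03.)
- slot_mouth (a point): Centre of the slot's mouth, on the turning axis, 80 mm above the bench: top of a black block 51x31x40 that turns on a fixed grey box 110x110x40. z up, y along the slot, x across; turns with the block. Slot 29 (y) x 9 (x), flared to 41x21 over the top 12, floor 36 below the mouth. Key fully in: bow centre 32 above this point, either way round, 7 degrees of play.
- barrel (a joint): Angle of the turning block, rad: 0 to 0.15 at the start (off, pointer line near the white mark); grows clockwise seen from above, to a firm stop at 1.2 (69 degrees: on, green mark). Light friction, 0.05 N m; stays where it is left.
There are look-alikes about, which are no part of the job. Leave any black or brown look-alike of the part that bears red_key_grip alone.

How it is judged:
By the outcome, as a careful person would: the job done as asked, in the order asked, and still so for the second after the job is handed in, with the robot touching nothing.
It also fails if it takes over 45 s, if anything falls off the work surface, if the arm or the gripper's body presses on something with over 40 N, if the wrist force passes 120 N, or if a joint passes its speed limit or range.

## Working session

There is one attempt and no reset: what is moved stays moved. The work goes in short steps, Python scripts to look and compute and a tool call to move; the robot and the scene stay as the last step left them, time stands still between calls to the robot, and variables do not carry over. Pictures are saved under pics/ and viewed, and the job is handed in when it is done.

Besides the shell and the picture viewer there is one more tool, called after "Emit:" as name(argument=value, ...) on one line, values as JSON. carry_out: Moves the arm, as the interface text tells. Its arguments: {"type":"object","properties":{"motion":{"type":"array","items":{"type":"object","properties":{"jaw":{"type":"number"},"offset":{"type":"array","items":{"type":"number"}},"twist":{"type":"number"}}}},"force":{"type":"number"}},"required":["motion"]}

```bash
mkdir -p pics; ls; cat > h.py <<'E'
import numpy as np,cv2
from cell import *
def save(p,n,crop=None,s=1):
    im=p["img"]
    if crop: im=im[crop[1]:crop[3],crop[0]:crop[2]]
    im=cv2.resize(im,None,fx=s,fy=s,interpolation=cv2.INTER_CUBIC)
    cv2.imwrite("pics/"+n,im[:,:,::-1])
def K(p):
    f=210/np.tan(np.radians(p["fovy"])/2); return f
def proj(p,X):
    c=np.array(p["R"])@np.array(X,float)+np.array(p["t"]); s=c[:2]/c[2]; s=s*(1+p["k1"]*(s@s)); return s*K(p)+[p["cx"],p["cy"]]
def ray(p,u,v):
    d=(np.array([u,v],float)-[p["cx"],p["cy"]])/K(p); s=d.copy()
    for _ in range(30): s=d/(1+p["k1"]*(s@s))
    R=np.array(p["R"]); t=np.array(p["t"]); return -R.T@t, R.T@np.array([s[0],s[1],1])
def onz(p,u,v,z):
    o,d=ray(p,u,v); return o+d*(z-o[2])/d[2]
def at(p,u,v):
    o,d=ray(p,u,v); return o+d*float(p["range_z"][int(round(v)),int(round(u))])
E
python3 - <<'E'
from h import *
np.set_printoptions(precision=1,suppress=True)
s=read_state();print(s,nose_length)
for n in ["scene","top"]:
    p=read_camera(n);save(p,n+"0.png")
    print(n,p["fovy"],p["k1"],-np.array(p["R"]).T@np.array(p["t"]))
    for k in ["red_key_grip","blue_key_grip","slot_mouth"]:
        for d in pinpoint(p,k): print(k,d["xyz"],round(d["conf"],2),proj(p,d["xyz"]))
E
```

```text
pics
{'time': 0.0, 'qpos': array([-1.4,  0.1,  1.7,  0. ,  1.4, -0.1]), 'qd': array([-0., -0.,  0.,  0., -0., -0.]), 'tau': array([ -0. , -41.8, -36. ,   0.1,   0. ,  -0. ]), 'ee_pos': array([ 149.8, -631.9,  238.4]), 'eef_rot': array([-1.3,  1. , -1. ]), 'force': array([-0.2, -0.1,  0.2]), 'moment': array([-0.,  0., -0.]), 'finger_gap': 1.0029674984465826} 25.0
scene 51.35060641251884 -0.04651172873422649 [ 314.7 -699.2  793.9]
red_key_grip [443.8, -224.7, 69.6] 0.96 [221.2 271.5]
red_key_grip [745.3, 135.8, 71.5] 0.86 [277.2 128.1]
red_key_grip [792.5, 0.3, 69.1] 0.71 [317.8 154.2]
red_key_grip [432.7, -118.6, 71.8] 0.54 [197.7 234.6]
blue_key_grip [513.3, -134.8, 74.7] 0.61 [236.  226.5]
slot_mouth [465.6, -351.5, 79.2] 0.63 [258.  317.5]
top 48.619998534610545 -0.08341139640848601 [ 381.9  -96.  1046. ]
red_key_grip [790.7, 4.0, 70.4] 0.72 [218.9 130.4]
red_key_grip [449.4, -221.5, 69.2] 0.55 [339.9 271.1]
red_key_grip [436.7, -116.6, 76.2] 0.52 [290.9 282.7]
red_key_grip [741.2, 133.1, 67.2] 0.41 [163.4 158.2]
blue_key_grip [466.1, -350.1, 76.3] 0.54 [399.6 255.6]
blue_key_grip [512.0, -133.5, 73.5] 0.45 [294.6 246.1]
slot_mouth [467.5, -349.2, 79.0] 0.94 [399.4 254.9]
```

View pics/scene0.png

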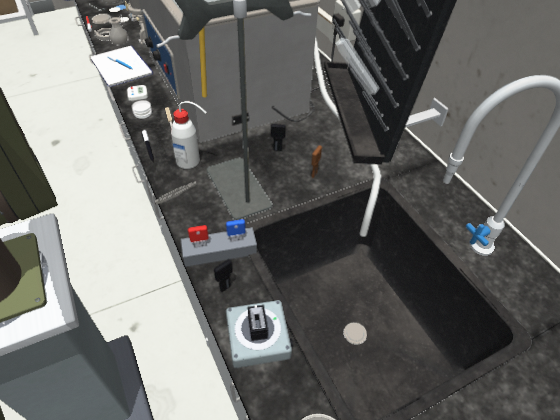

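View pics/top0.png

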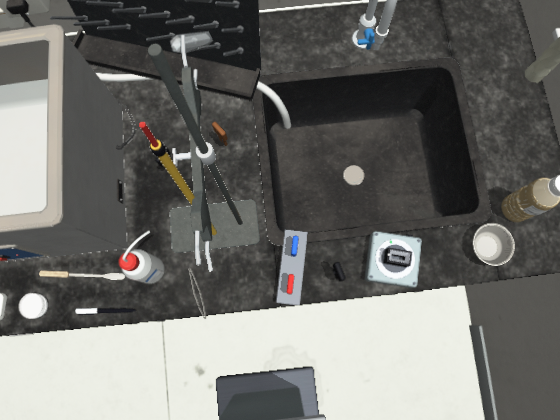

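```bash
python3 - <<'E'
from h import *
np.set_printoptions(precision=1,suppress=True)
P={n:read_camera(n) for n in ["scene","top"]}
save(P["top"],"topc.png",(260,215,440,315),4.4)
save(P["scene"],"scenec.png",(160,190,320,380),3.1)
for n,p in P.items():
    hsv=cv2.cvtColor(p["img"],cv2.COLOR_RGB2HSV)
    for nm,lo,hi,c in [("red",0,8,(433,-117)),("blue",105,125,(512,-133))]:
        u,v=proj(p,[*c,72])
        m=((hsv[...,0]>=lo)&(hsv[...,0]<=hi)&(hsv[...,1]>120)&(hsv[...,2]>60))
        if nm=="red": m|=((hsv[...,0]>172)&(hsv[...,1]>120)&(hsv[...,2]>60))
        yy,xx=np.nonzero(m); k=(abs(xx-u)<18)&(abs(yy-v)<18)
        pts=np.array([at(p,a,b) for a,b in zip(xx[k],yy[k]) if p["range_z"][b,a]>0])
        t=pts[pts[:,2]>np.percentile(pts[:,2],90)-6]
        print(n,nm,k.sum(),"mean",pts.mean(0),"zpct",np.percentile(pts[:,2],[5,50,95]),"top mean",t.mean(0), "min",t.min(0),"max",t.max(0))
        if len(t)>5:print(cv2.minAreaRect(t[:,:2].astype(np.float32)))
# clamp obstruction: points with z>100 in region
for n,p in P.items():
    q=[]
    for v in range(0,420,2):
        for u in range(0,560,2):
            if p["range_z"][v,u]>0:
                X=at(p,u,v)
                if X[2]>100 and 300<X[0]<720 and -450<X[1]<250: q.append(X)
    q=np.array(q)
    print(n,len(q))
    for z in range(100,700,50):
        s=q[(q[:,2]>=z)&(q[:,2]<z+50)]
        if len(s): print(z,len(s),s.min(0),s.max(0))
E
```

```text
scene red 268 mean [ 433.4 -119.    77.7] zpct [58.3 80.4 93.5] top mean [ 433.9 -118.4   91.5] min [ 415.6 -126.9   86.8] max [ 452.6 -107.9   95.3]
((433.9789733886719, -116.9720687866211), (14.194831848144531, 37.58638000488281), 72.58895111083984)
scene blue 255 mean [ 511.  -136.5   77. ] zpct [58.1 80.1 93.4] top mean [ 512.3 -136.7   91.2] min [ 493.6 -145.    86.7] max [ 530.7 -128.3   95.6]
((512.0591430664062, -136.19363403320312), (14.534462928771973, 37.685482025146484), 84.42871856689453)
top red 107 mean [ 434.8 -114.3   91.6] zpct [88.7 92.2 94.7] top mean [ 434.5 -114.4   92.3] min [ 415.4 -122.4   88.7] max [ 453.8 -106.3   96.4]
((434.6278991699219, -114.39966583251953), (10.854964256286621, 39.173370361328125), 76.05121612548828)
top blue 108 mean [ 511.1 -132.1   89.8] zpct [76.9 92.1 95.5] top mean [ 511.9 -132.5   92.5] min [ 493.2 -140.1   89.2] max [ 530.7 -123.9   98.7]
((512.31005859375, -132.5443115234375), (10.950973510742188, 37.79342269897461), 76.97306823730469)
scene 2226
100 342 [476.2 -27.3 100.3] [719.8 247.7 149.6]
150 294 [489.6 -27.5 150.1] [719.
[... 231 characters left out ...]
7] [718.1  -1.  450. ]
450 520 [470.7 -34.2 450.2] [697.   -2.5 499.8]
500 32 [485.1 -17.6 500.1] [526.7 -12.7 509. ]
top 2950
100 308 [478.  -24.4 100.1] [719.7 247.1 150. ]
150 301 [493.7 -24.4 150. ] [719.5 248.5 199.6]
200 240 [555.4 -24.5 200.8] [719.8 249.  250. ]
250 281 [555.7 -24.7 250.6] [719.4 248.5 299.5]
300 421 [511.8 -24.4 300.3] [719.7 249.9 350. ]
350 115 [515.3 -24.2 350. ] [718.6 248.7 399.9]
400 53 [443.8 -24.4 401.3] [717.3  -2.9 449.9]
450 383 [464.3 -29.9 450. ] [708.4  23.  499.9]
500 361 [442.9 -27.2 500.1] [717.7   5.3 549.5]
550 89 [526.5 -24.2 550.7] [588.9   5.  599.8]
600 116 [529.7 -24.6 600.4] [587.8   5.2 650. ]
650 179 [530.7 -24.5 650.1] [589.7   6.8 699.8]
```

View crops.

View pics/topc.png

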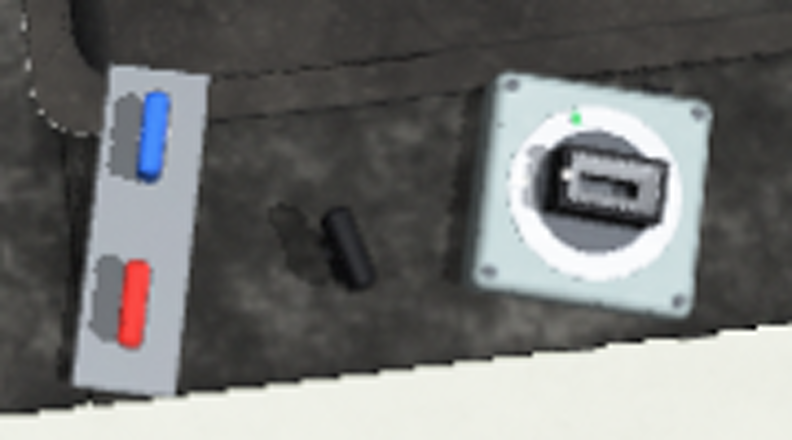

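View pics/scenec.png

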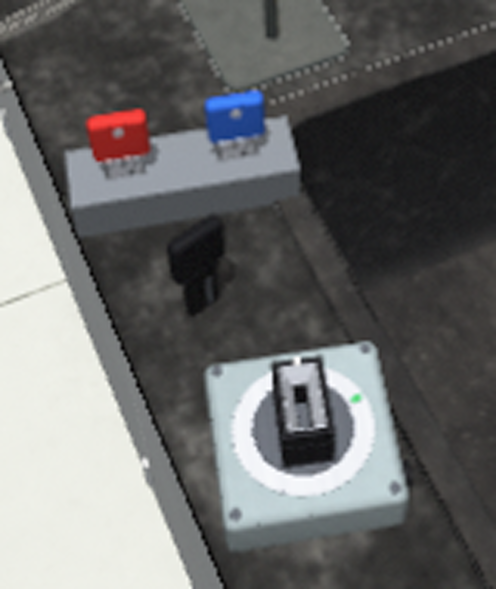

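```bash
python3 - <<'E'
from h import *
from scipy.spatial.transform import Rotation as Ro
np.set_printoptions(precision=2,suppress=True)
s=read_state();M=Ro.from_rotvec(s["eef_rot"]).as_matrix();print(M, "jaw az",np.degrees(np.arctan2(M[1,0],M[0,0])))
p=read_camera("scene")
q=[]
for n in ["scene","top"]:
    p=read_camera(n)
    for v in range(0,420):
        for u in range(0,560):
            if p["range_z"][v,u]>0:
                X=at(p,u,v)
                if X[2]>100 and 300<X[0]<560 and -450<X[1]<60: q.append(X)
    q2=np.array(q)
    for z in range(100,600,50):
        k=q2[(q2[:,2]>=z)&(q2[:,2]<z+50)]
        if len(k): print(n,z,len(k),k.min(0),k.max(0))
# block orientation
p=read_camera("top")
u0,v0=proj(p,[467,-349.5,80]);print(u0,v0)
pts=np.array([[*at(p,u,v)] for v in range(int(v0)-25,int(v0)+25) for u in range(int(u0)-25,int(u0)+25)])
t=pts[(pts[:,2]>70)]
print(len(t),t[:,2].max(),np.median(t[:,2]),t.mean(0),cv2.minAreaRect(t[:,:2].astype(np.float32)))
E
```

```text
[[ 0.23 -0.    0.97]
 [-0.97  0.    0.23]
 [-0.   -1.    0.  ]] jaw az -76.66058724849566
scene 300 78 [510.88  -6.83 316.81] [522.48   0.84 349.97]
scene 350 137 [512.99  -8.07 350.41] [526.54   2.33 399.89]
scene 400 293 [443.38 -16.68 401.03] [527.83   1.37 449.99]
scene 450 1051 [467.25 -18.08 450.13] [559.9   -1.71 499.98]
scene 500 111 [483.03 -17.45 500.08] [529.66  -9.82 510.  ]
top 300 106 [510.88  -6.83 316.81] [522.48   3.2  349.97]
top 350 149 [512.99  -8.07 350.41] [526.54   2.33 399.89]
top 400 398 [442.68 -16.68 401.03] [527.83   1.37 449.99]
top 450 1636 [463.92 -18.08 450.01] [559.96   5.   499.98]
top 500 848 [442.37 -17.45 500.04] [532.04   5.14 549.18]
top 550 178 [526.2   -3.64 550.02] [536.45   5.44 599.92]
399.7247773330109 255.0268422950223
313 1046.0273796850493 77.97925974681232 [ 460.27 -336.67  120.46] ((438.6778259277344, -233.41879272460938), (50.881805419921875, 292.8821105957031), 12.58614444732666)
```

Emit:
carry_out(motion=[{"jaw": 9.5, "offset": [16, 14, 1], "twist": -13}, {"jaw": 9.5, "offset": [31.7, 28.2, 1], "twist": -26.4}, {"jaw": 9.5, "offset": [31.7, 28.2, 1], "twist": -26.4}, {"jaw": 9.5, "offset": [31.7, 28.2, 1], "twist": -26.4}, {"jaw": 9.5, "offset": [31.7, 28.2, 1], "twist": -26.4}, {"jaw": 9.5, "offset": [31.7, 28.2, 1], "twist": -26.4}, {"jaw": 9.5, "offset": [31.7, 28.2, 1], "twist": -26.4}, {"jaw": 9.5, "offset": [31.7, 28.2, 1], "twist": -26.4}, {"jaw": 9.5, "offset": [31.7, 28.2, 1], "twist": -26.4}])

```text
time: 1.82
ee_pos: [466.7, -350.6, 249.6]
eef_rot: [-1.093, 1.375, -1.375]
force: [0.4, -0.1, -0.1]
finger_gap: 0.994
```

```bash
python3 - <<'E'
from h import *
np.set_printoptions(precision=2,suppress=True)
p=read_camera("wrist");save(p,"w1.png")
print(p["fovy"],p["k1"],-np.array(p["R"]).T@np.array(p["t"]))
print(proj(p,[467,-350,80]))
for k in ["red_key_grip","slot_mouth"]:
    for d in pinpoint(p,k): print(k,d["xyz"],round(d["conf"],2),proj(p,d["xyz"]))
E
```

```text
67.66052840884 0.020602184940439604 [ 544.3  -369.22  393.93]
[278.82 191.97]
red_key_grip [436.3, -116.9, 75.9] 0.94 [ 80.58 263.23]
red_key_grip [449.8, -218.9, 64.9] 0.87 [168.16 228.91]
slot_mouth [465.4, -345.6, 83.8] 0.56 [274.98 195.31]
```

View pics/w1.png

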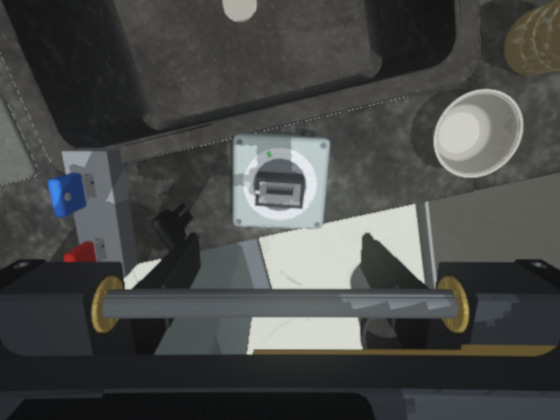

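```bash
python3 - <<'E'
from h import *
np.set_printoptions(precision=2,suppress=True)
p=read_camera("wrist");save(p,"w1c.png",(225,125,335,235),5.4)
p=read_camera("top");save(p,"t1c.png",(365,225,430,295),8)
print(proj(p,[467,-350,80]))
E
```

```text
[399.96 255.  ]
```

View pics/w1c.png

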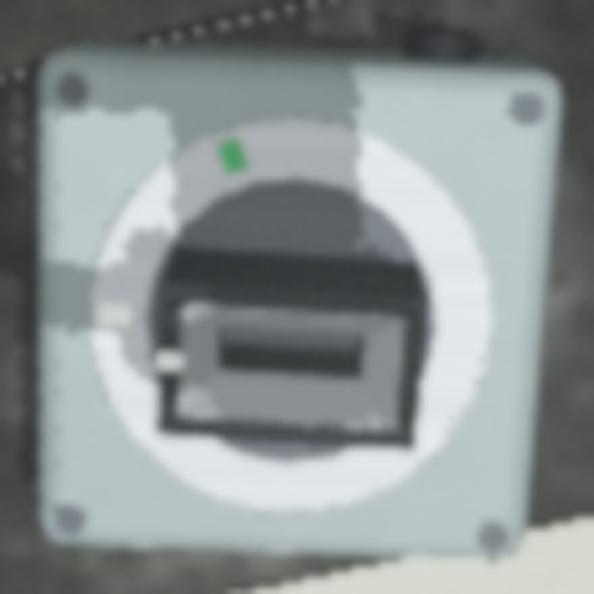

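View pics/t1c.png

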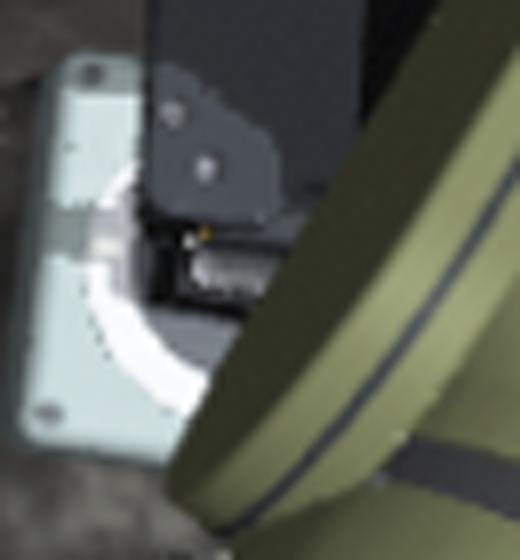

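```bash
python3 - <<'E'
from h import *
np.set_printoptions(precision=1,suppress=True)
p=read_camera("wrist")
f=lambda x,y,z: onz(p,225+(x+.5)/5.4-.5,125+(y+.5)/5.4-.5,z)
az=lambda a,b: np.degrees(np.arctan2(*(b-a)[1::-1]))
Q=[f(*c,80) for c in [(180,300),(405,316),(402,432),(175,420)]]
print(*Q,"ctr",np.mean(Q,0),"az",az(Q[1],Q[0]),az(Q[2],Q[3]),az(Q[0],Q[3]),az(Q[1],Q[2]),[np.linalg.norm(Q[i]-Q[i-1]) for i in range(4)])
B=[f(*c,80) for c in [(160,432),(412,445)]];print("outer edge az",az(B[1],B[0]),np.linalg.norm(B[1]-B[0]))
S=[f(*c,40) for c in [(72,90),(526,107),(493,537),(70,520)]]
print("screws",*S,"ctr",np.mean(S,0),az(S[1],S[0]),az(S[2],S[3]),az(S[3],S[0]),az(S[2],S[1]))
c=np.mean(S,0)
print("white az",az(c,f(115,315,40)),"green az",az(c,f(232,156,40)),"pointer",az(np.mean(Q,0),f(170,362,80)))
E
```

```text
[ 483.5 -332.8   80. ] [ 470.7 -373.6   80. ] [ 448.4 -368.2   80. ] [ 460.8 -326.    80. ] ctr [ 465.8 -350.1   80. ] az 72.63255346052581 73.63608784337046 163.31455481337102 166.3386282927769 [np.float64(23.678779318044093), np.float64(42.73783481266724), np.float64(22.95542381457339), np.float64(43.94652488992533)]
outer edge az 73.70568350703833 48.886237592877976
screws [ 523.6 -317.3   40. ] [ 498.8 -407.6   40. ] [ 407.9 -382.4   40. ] [ 433.2 -292.    40. ] ctr [ 465.9 -349.8   40. ] 74.66621181293453 74.35047996071147 -15.653066953189846 -15.504991165739424
white az 74.63765455131137 green az 5.686853917777195 pointer 74.04335093176547
```

Emit:
carry_out(motion=[{"jaw": 9.5, "offset": [-3.2, 23.5, -3]}, {"jaw": 9.5, "offset": [-3.2, 23.5, -3]}, {"jaw": 9.5, "offset": [-3.2, 23.5, -3]}, {"jaw": 9.5, "offset": [-3.2, 23.5, -3]}, {"jaw": 6, "offset": [-3.2, 23.5, -3]}, {"jaw": 6, "offset": [-3.2, 23.5, -3]}])

```text
schema error: expected keys jaw, offset, twist
```

```bash
python3 - <<'E'
from h import *
from scipy.spatial.transform import Rotation as Ro
np.set_printoptions(precision=2,suppress=True)
s=read_state();M=Ro.from_rotvec(s["eef_rot"]).as_matrix();print(s["ee_pos"], "jaw az",np.degrees(np.arctan2(M[1,0],M[0,0])),s["qpos"])
p=read_camera("wrist");save(p,"w2.png")
for k in ["red_key_grip","blue_key_grip"]:
    for d in pinpoint(p,k): print(k,d["xyz"],round(d["conf"],2),proj(p,d["xyz"]))
hsv=cv2.cvtColor(p["img"],cv2.COLOR_RGB2HSV)
for nm,c in [("red",(434,-115,72)),("blue",(512,-133,72))]:
    m=(hsv[...,1]>110)&(hsv[...,2]>50)&(((hsv[...,0]<8)|(hsv[...,0]>172)) if nm=="red" else (abs(hsv[...,0].astype(int)-115)<12))
    u,v=proj(p,c); yy,xx=np.nonzero(m); k=(abs(xx-u)<50)&(abs(yy-v)<50)
    pts=np.array([at(p,a,b) for a,b in zip(xx[k],yy[k]) if p["range_z"][b,a]>0]); 
    t=pts[pts[:,2]>np.percentile(pts[:,2],95)-5]
    print(nm,k.sum(),np.percentile(pts[:,2],[2,50,98]),t.mean(0),cv2.minAreaRect(t[:,:2].astype(np.float32)), cv2.fitLine(t[:,:2].astype(np.float32),2,0,.01,.01).ravel())
E
```

```text
[ 466.22 -351.27  249.6 ] jaw az -103.16162956985458 [-0.74 -0.03  1.79 -0.    1.38  1.06]
red_key_grip [451.0, -217.8, 63.3] 0.81 [166.85 227.6 ]
red_key_grip [437.6, -116.7, 78.9] 0.79 [ 77.83 263.61]
blue_key_grip [516.0, -134.7, 73.3] 0.63 [ 66.99 191.38]
red 492 [ 58.02  76.74 137.31] [ 456.4  -136.75  110.66] ((479.6408996582031, -207.93777465820312), (12.10656452178955, 196.64517211914062), 18.658164978027344) [   0.34   -0.94  456.4  -136.75]
blue 1232 [-0.21 82.95 94.1 ] [ 514.28 -136.46   92.26] ((513.7769165039062, -135.337646484375), (12.289194107055664, 39.3087158203125), 77.86518859863281) [   0.97   -0.23  514.28 -136.46]
```

View pics/w2.png

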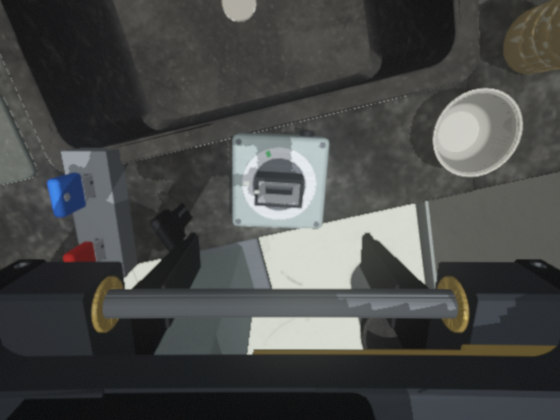

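The move was refused (twist missing); repeating.

Emit:
carry_out(motion=[{"jaw": 9.5, "offset": [-3.2, 23.5, -3], "twist": 0}, {"jaw": 9.5, "offset": [-3.2, 23.5, -3], "twist": 0}, {"jaw": 9.5, "offset": [-3.2, 23.5, -3], "twist": 0}, {"jaw": 9.5, "offset": [-3.2, 23.5, -3], "twist": 0}, {"jaw": 7, "offset": [-3.2, 23.5, -3], "twist": 0}, {"jaw": 7, "offset": [-3.2, 23.5, -3], "twist": 0}])

```text
time: 3.02
ee_pos: [435.2, -115.7, 220.1]
eef_rot: [-1.093, 1.374, -1.376]
force: [-0.0, 0.1, 0.4]
finger_gap: 0.847
```

```bash
cat > k.py <<'E'
from h import *
from scipy.spatial.transform import Rotation as Ro
np.set_printoptions(precision=2,suppress=True)
s=read_state();M=Ro.from_rotvec(s["eef_rot"]).as_matrix();print(s["ee_pos"], "jaw az",np.degrees(np.arctan2(M[1,0],M[0,0])),s["qpos"])
p=read_camera("wrist");save(p,"w3.png")
for k in ["red_key_grip","blue_key_grip"]:
    for d in pinpoint(p,k): print(k,d["xyz"],round(d["conf"],2),proj(p,d["xyz"]))
hsv=cv2.cvtColor(p["img"],cv2.COLOR_RGB2HSV)
for nm,c in [("red",(434,-115,72)),("blue",(512,-133,72))]:
    m=(hsv[...,1]>110)&(hsv[...,2]>50)&(((hsv[...,0]<8)|(hsv[...,0]>172)) if nm=="red" else (abs(hsv[...,0].astype(int)-115)<12))
    u,v=proj(p,c); yy,xx=np.nonzero(m); k=(abs(xx-u)<50)&(abs(yy-v)<50)
    pts=np.array([at(p,a,b) for a,b in zip(xx[k],yy[k]) if p["range_z"][b,a]>0]); pts=pts[pts[:,2]<100]
    t=pts[pts[:,2]>np.percentile(pts[:,2],95)-5]
    print(nm,k.sum(),np.percentile(pts[:,2],[2,50,98]),t.mean(0),cv2.minAreaRect(t[:,:2].astype(np.float32)), cv2.fitLine(t[:,:2].astype(np.float32),2,0,.01,.01).ravel())
E
python3 k.py
```

```text
[ 435.16 -115.71  220.08] jaw az -103.0420091947222 [-0.38 -0.33  2.1  -0.    1.37  1.42]
red_key_grip [440.2, -116.1, 76.7] 0.85 [278.57 194.01]
red_key_grip [447.7, -216.7, 64.1] 0.68 [379.11 160.26]
blue_key_grip [510.2, -134.9, 72.7] 0.59 [281.23 114.48]
red 542 [67.5  92.5  94.23] [ 437.47 -116.69   92.54] ((436.1582946777344, -116.5355224609375), (10.86932373046875, 38.57952880859375), 76.73731994628906) [   0.98   -0.22  437.47 -116.69]
blue 623 [89.52 92.75 94.4 ] [ 513.47 -134.5    92.62] ((512.8766479492188, -134.35061645507812), (10.224879264831543, 38.5621452331543), 77.072021484375) [   0.97   -0.23  513.47 -134.5 ]
```

View pics/w3.png

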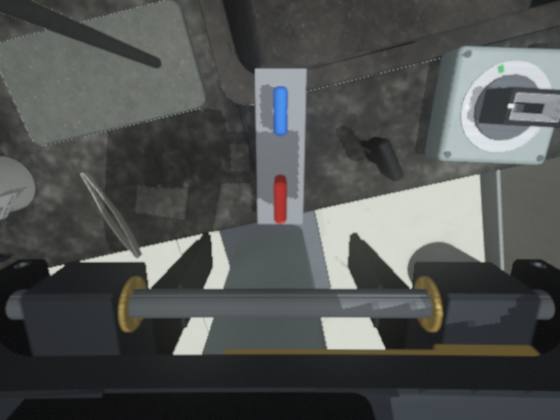

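Emit:
carry_out(motion=[{"jaw": 6, "offset": [0.0, 0, -5], "twist": 0}, {"jaw": 6, "offset": [0.0, 0, -10], "twist": 0}, {"jaw": 6, "offset": [0.0, 0, -14.2], "twist": 0}, {"jaw": 6, "offset": [0.0, 0, -14.2], "twist": 0}, {"jaw": 1, "offset": [0.0, 0, -14.2], "twist": 0}, {"jaw": 1, "offset": [0.0, 0, -14.2], "twist": 0}, {"jaw": 1, "offset": [0.0, 0, -14.2], "twist": 0}, {"jaw": 1, "offset": [0.0, 0, -14.2], "twist": 0}, {"jaw": 1, "offset": [0.0, 0, -14.2], "twist": 0}, {"jaw": 1, "offset": [0.0, 0, -14.2], "twist": 0}], force=25)

```text
time: 4.42
ee_pos: [435.0, -115.4, 77.8]
eef_rot: [-1.093, 1.375, -1.375]
force: [-0.4, -0.4, 2.1]
finger_gap: 0.127
```

```bash
python3 - <<'E'
from h import *
np.set_printoptions(precision=2,suppress=True)
s=read_state();print(s["force"],s["moment"],s["finger_gap"]*95,s["ee_pos"])
p=read_camera("wrist");save(p,"w4.png")
E
```

```text
[-0.37 -0.35  2.05] [0.04 0.03 0.01] 12.034375211827752 [ 434.95 -115.43   77.76]
```

View pics/w4.png

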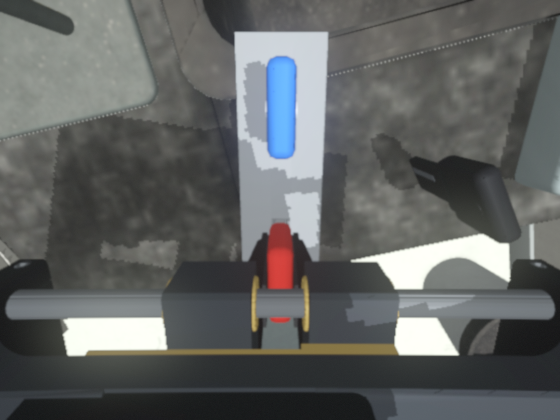

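Emit:
carry_out(motion=[{"jaw": 1, "offset": [0, 0, 2], "twist": 0}, {"jaw": 1, "offset": [0, 0, 4], "twist": 0}, {"jaw": 1, "offset": [0, 0, 9], "twist": 0}, {"jaw": 1, "offset": [0, 0, 13], "twist": 0}, {"jaw": 1, "offset": [0, 0, 13], "twist": 0}, {"jaw": 1, "offset": [0, 0, 13], "twist": 0}], force=35)

```text
time: 5.22
ee_pos: [434.3, -115.2, 206.5]
eef_rot: [-1.094, 1.377, -1.374]
force: [-1.0, -0.6, -1.4]
finger_gap: 0.124
```

```bash
cat > m.py <<'E'
from h import *
from scipy.spatial.transform import Rotation as Ro
np.set_printoptions(precision=2,suppress=True)
s=read_state();M=Ro.from_rotvec(s["eef_rot"]).as_matrix();print(s["force"],s["finger_gap"]*95,s["ee_pos"],np.degrees(np.arctan2(M[1,0],M[0,0])))
for n in ["scene","wrist","top"]:
    p=read_camera(n);save(p,"m_%s_%.0f.png"%(n,s["time"]*10))
    print(n,proj(p,s["ee_pos"]))
    for d in pinpoint(p,"red_key_grip")[:3]: print(d["xyz"],round(d["conf"],2),"in tool",M.T@(d["xyz"]-s["ee_pos"]))
    hsv=cv2.cvtColor(p["img"],cv2.COLOR_RGB2HSV)
    m=(hsv[...,1]>110)&(hsv[...,2]>40)&((hsv[...,0]<8)|(hsv[...,0]>172))
    yy,xx=np.nonzero(m)
    pts=np.array([(at(p,a,b)-s["ee_pos"])@M for a,b in zip(xx,yy) if p["range_z"][b,a]>0]); k=np.linalg.norm(pts,axis=1)<45
    if k.sum()>5: print(k.sum(),"tool-frame pct",np.percentile(pts[k],[3,50,97],axis=0))
E
python3 m.py
```

```text
[-1.02 -0.63 -1.43] 11.79837928607722 [ 434.3  -115.2   206.45] -103.06127993941128
scene [189.83 188.37]
[447.3, -220.6, 67.4] 0.72 in tool [ 99.77 138.96  36.74]
[790.6, 1.1, 68.3] 0.71 in tool [-193.77  137.63  321.05]
[747.2, 133.0, 70.6] 0.64 in tool [-312.45  135.5   248.96]Traceback (most recent call last):
  File "m.py", line 12, in <module>
    pts=np.array([(at(p,a,b)-s["ee_pos"])@M for a,b in zip(xx,yy) if p["range_z"][b,a]>0]); k=np.linalg.norm(pts,axis=1)<45
                                                                                              ~~~~~~~~~~~~~~^^^^^^^^^^^^
    return sqrt(add.reduce(s, axis=axis, keepdims=keepdims))
                ~~~~~~~~~~^^^^^^^^^^^^^^^^^^^^^^^^^^^^^^^^^
numpy.exceptions.AxisError: axis 1 is out of bounds for array of dimension 1
```

```bash
sed -i 's/    if k.sum()>5/    if len(pts)>5 and k.sum()>5/; s/; k=np.linalg.norm(pts,axis=1)<45/\n    k=np.linalg.norm(pts.reshape(-1,3),axis=1)<45/' m.py; python3 m.py; ls pics
```

```text
[-0.37 -0.17 -0.1 ] 11.89687757007377 [ 433.84 -115.04  205.44] -103.06380452255084
scene [189.64 188.77]
[445.5, -222.7, 71.9] 0.91 in tool [102.32 133.34  36.2 ]
[748.3, 135.2, 72.9] 0.81 in tool [-314.76  131.78  250.26]
[788.9, -0.0, 67.9] 0.64 in tool [-192.23  136.44  320.39]
wrist [278.87 273.68]
[448.9, -215.7, 66.0] 0.82 in tool [ 94.74 139.24  37.95]
[436.0, -115.4, 204.1] 0.76 in tool [-0.13  1.33  2.19]
1671 tool-frame pct [[ -5.21 -16.47 -15.81]
 [  0.59 -14.23  15.06]
 [  6.26  13.86  21.09]]
top [291.23 280.19]
[790.3, 1.9, 70.5] 0.71 in tool [-194.4   133.83  321.31]
[744.4, 134.0, 67.4] 0.42 in tool [-312.71  137.29  246.75]
m_scene_52.png
m_scene_53.png
m_top_53.png
m_wrist_53.png
scene0.png
scenec.png
t1c.png
top0.png
topc.png
w1.png
w1c.png
w2.png
w3.png
w4.png
```

View pics/m_scene_52.png

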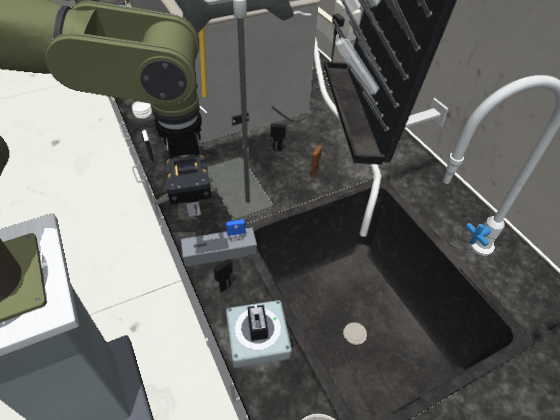

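Emit:
carry_out(motion=[{"jaw": 1, "offset": [0.6, -4, 1], "twist": 10}, {"jaw": 1, "offset": [1.2, -8, 1], "twist": 20}, {"jaw": 1, "offset": [1.8, -12, 1], "twist": 30}, {"jaw": 1, "offset": [2.4, -16, 1], "twist": 40}, {"jaw": 1, "offset": [3, -20, 1], "twist": 50}, {"jaw": 1, "offset": [3.1, -23.5, 1], "twist": 60}, {"jaw": 1, "offset": [3.1, -23.5, 1], "twist": 70}, {"jaw": 1, "offset": [3.1, -23.5, 1], "twist": 80}, {"jaw": 1, "offset": [3.1, -23.5, 1], "twist": 86.5}, {"jaw": 1, "offset": [3.1, -23.5, 1], "twist": 86.5}])

```text
time: 6.88
ee_pos: [465.9, -350.5, 217.3]
eef_rot: [-1.558, 0.228, -0.228]
force: [-0.1, -0.7, 0.0]
finger_gap: 0.125
```

```bash
python3 m.py; ls -t pics|head -3
```

```text
[-0.14 -0.69  0.04] 11.843450462981545 [ 465.87 -350.48  217.32] -16.64376373912541
scene [256.95 274.45]
[445.8, -223.3, 68.1] 0.82 in tool [-55.58 149.27 116.07]
[791.7, 0.8, 68.9] 0.77 in tool [211.65 148.4  429.85]
[461.5, -351.0, 211.3] 0.69 in tool [-4.03  6.02 -1.75]
212 tool-frame pct [[ -6.15 -16.69 -21.35]
 [  0.09 -10.94 -17.5 ]
 [  5.41  20.47  10.29]]
wrist [278.01 271.19]
[469.1, -350.6, 213.1] 0.83 in tool [3.14 4.22 0.81]
[450.9, -218.2, 64.5] 0.72 in tool [-52.15 152.87 122.42]
1625 tool-frame pct [[ -4.6  -16.27 -17.36]
 [  1.02 -14.09  13.2 ]
 [  6.68  13.33  19.57]]
top [418.79 246.6 ]
[790.3, 4.0, 69.0] 0.68 in tool [209.39 148.3  432.52]
[449.7, -225.6, 71.1] 0.59 in tool [-51.18 146.27 114.98]
[745.5, 131.7, 68.3] 0.56 in tool [129.89 149.06 542.04]
m_top_69.png
m_wrist_69.png
m_scene_69.png
```

View pics/m_wrist_69.png

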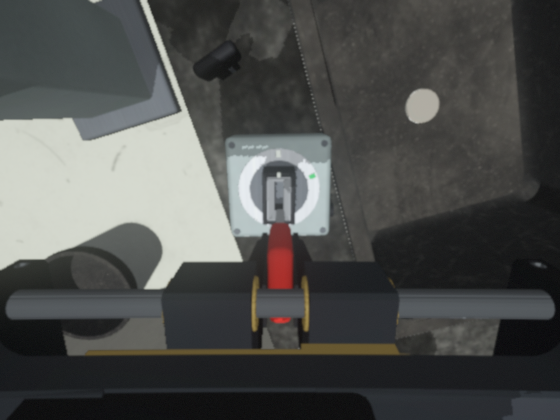

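View pics/m_scene_69.png

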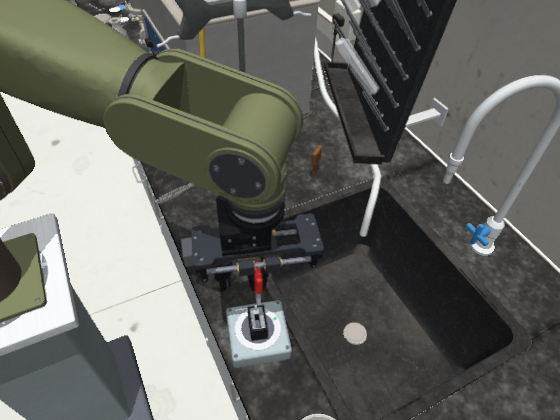

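Emit:
carry_out(motion=[{"jaw": 1, "offset": [0, 0, -3], "twist": 0}, {"jaw": 1, "offset": [0, 0, -5.5], "twist": 0}, {"jaw": 1, "offset": [0, 0, -6.5], "twist": 0}, {"jaw": 1, "offset": [0, 0, -7], "twist": 0}, {"jaw": 1, "offset": [0, 0, -7.5], "twist": 0}, {"jaw": 1, "offset": [0, 0, -8], "twist": 0}, {"jaw": 1, "offset": [0, 0, -8], "twist": 0}])

```text
time: 8.05
ee_pos: [466.0, -350.5, 137.7]
eef_rot: [-1.559, 0.227, -0.227]
force: [0.2, 1.6, -0.7]
finger_gap: 0.127
```

```bash
python3 m.py; ls -t pics|head -3
```

```text
[ 0.21  1.59 -0.73] 12.054640363159884 [ 465.99 -350.51  137.7 ] -16.569447999080595
scene [257.63 300.41]
[747.5, 134.0, 71.1] 0.6 in tool [131.63  66.63 544.68]
[465.3, -351.3, 132.6] 0.56 in tool [-0.44  5.1  -0.95]
[789.9, -0.9, 71.0] 0.53 in tool [210.74  66.76 427.47]
168 tool-frame pct [[ -6.12 -16.37 -21.72]
 [ -0.3  -12.21 -16.69]
 [  5.49  19.02  15.04]]
wrist [278.02 271.12]
[467.5, -351.8, 135.4] 0.96 in tool [ 1.81  2.3  -0.8 ]
1606 tool-frame pct [[ -4.62 -16.12 -17.78]
 [  1.01 -14.09  13.51]
 [  6.35  13.71  19.48]]
top [407.41 252.02]
[450.6, -226.4, 69.5] 0.69 in tool [-50.17  68.18 114.57]
[789.7, 3.7, 66.8] 0.46 in tool [209.23  70.96 431.82]
m_top_80.png
m_wrist_80.png
m_scene_80.png
```

Emit:
carry_out(motion=[{"jaw": 1, "offset": [0, 0, -0.5], "twist": 0}, {"jaw": 1, "offset": [0, 0, -1], "twist": 0}, {"jaw": 1, "offset": [0, 0, -1.4], "twist": 0}, {"jaw": 1, "offset": [0, 0, -1.8], "twist": 0}, {"jaw": 1, "offset": [0, 0, -2.1], "twist": 0}, {"jaw": 1, "offset": [0, 0, -2.1], "twist": 0}])

```text
time: 9.1
ee_pos: [465.8, -350.3, 116.3]
eef_rot: [-1.559, 0.227, -0.227]
force: [0.4, -0.7, -1.7]
finger_gap: 0.125
```

```bash
python3 m.py; ls -t pics|head -3
```

```text
[ 0.44 -0.68 -1.68] 11.916901697111339 [ 465.81 -350.33  116.27] -16.56158108919577
scene [257.64 306.65]
[748.5, 134.6, 69.4] 0.86 in tool [132.76  46.96 545.38]
[461.3, -353.0, 109.1] 0.67 in tool [-3.56  7.17 -3.85]
[445.0, -219.8, 70.5] 0.59 in tool [-57.13  45.84 119.17]
156 tool-frame pct [[ -6.25 -16.19 -21.87]
 [ -0.25 -12.   -17.11]
 [  5.59  18.91  13.2 ]]
wrist [277.61 270.54]
[451.6, -219.6, 66.1] 0.98 in tool [-50.86  50.23 121.24]
[470.4, -351.7, 114.4] 0.85 in tool [ 4.79  1.87 -0.01]
1621 tool-frame pct [[ -4.43 -16.42 -17.8 ]
 [  1.21 -14.39  13.41]
 [  6.79  13.66  19.35]]
top [404.58 253.44]
[788.5, 4.0, 72.2] 0.51 in tool [208.33  44.09 431.6 ]
[450.4, -226.2, 67.6] 0.47 in tool [-50.13  48.73 114.57]
[745.0, 135.2, 68.0] 0.37 in tool [129.24  48.36 544.95]
m_top_91.png
m_wrist_91.png
m_scene_91.png
```

Emit:
carry_out(motion=[{"jaw": 1, "offset": [0, 0, -0.1], "twist": 0}, {"jaw": 1, "offset": [0, 0, -0.2], "twist": 0}, {"jaw": 1, "offset": [0, 0, -0.3], "twist": 0}, {"jaw": 1, "offset": [0, 0, -0.3], "twist": 0}])

```text
time: 9.9
ee_pos: [466.1, -350.6, 115.7]
eef_rot: [-1.559, 0.227, -0.227]
force: [-3.2, 3.0, 9.6]
finger_gap: 0.123
```

Emit:
carry_out(motion=[{"jaw": 1, "offset": [0, 0, -0.1], "twist": 0}, {"jaw": 1, "offset": [0, 0, -0.15], "twist": 0}, {"jaw": 1, "offset": [0, 0, -0.15], "twist": 0}])

```text
time: 10.28
ee_pos: [466.1, -350.7, 115.6]
eef_rot: [-1.559, 0.227, -0.226]
force: [-6.7, 3.7, 15.9]
finger_gap: 0.124
```

```bash
python3 m.py|head -1; python3 - <<'E'
from h import *
p=read_camera("scene");save(p,"sc2.png",(215,255,305,375),5)
for d in pinpoint(p,"slot_mouth"): print(d)
E
```

```text
[-6.67  3.73 15.87] 11.738562627781672 [ 466.14 -350.71  115.64] -16.55607806833575
{'xyz': [464.1, -347.8, 81.5], 'conf': 0.86}
```

View pics/sc2.png

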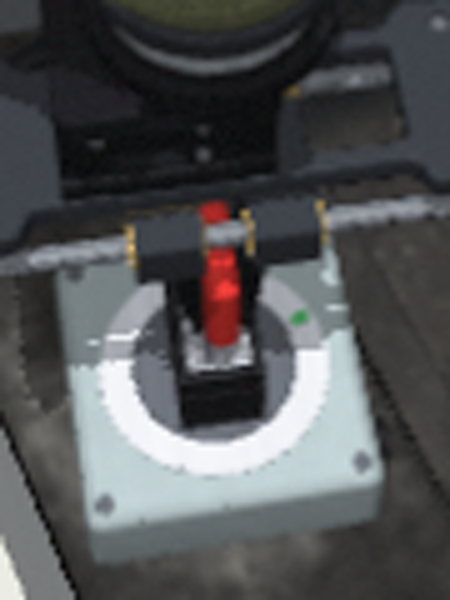

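Emit:
carry_out(motion=[{"jaw": 1, "offset": [0, 0, 0.3], "twist": 0}, {"jaw": 1, "offset": [0, 0, 0.3], "twist": -9}, {"jaw": 1, "offset": [0, 0, 0.3], "twist": -18}, {"jaw": 1, "offset": [0, 0, 0.3], "twist": -27}, {"jaw": 1, "offset": [0, 0, 0.3], "twist": -36}, {"jaw": 1, "offset": [0, 0, 0.3], "twist": -45}, {"jaw": 1, "offset": [0, 0, 0.3], "twist": -54}, {"jaw": 1, "offset": [0, 0, 0.3], "twist": -60}, {"jaw": 1, "offset": [0, 0, 0.3], "twist": -66}, {"jaw": 1, "offset": [0, 0, 0.3], "twist": -66}])

```text
time: 11.92
ee_pos: [465.0, -350.0, 115.7]
eef_rot: [-1.268, 1.116, -1.111]
force: [-4.6, 3.7, 6.8]
finger_gap: 0.125
```

```bash
cat > st.py <<'E'
from h import *
from scipy.spatial.transform import Rotation as Ro
np.set_printoptions(precision=2,suppress=True)
s=read_state();M=Ro.from_rotvec(s["eef_rot"]).as_matrix();print(s["time"],s["force"],s["moment"],s["finger_gap"]*95,s["ee_pos"],np.degrees(np.arctan2(M[1,0],M[0,0])))
E
python3 st.py
```

```text
11.925 [-4.56  3.7   6.81] [0.69 1.1  0.06] 11.851860353883563 [ 465.   -349.95  115.72] -82.58006967961362
```

Emit:
carry_out(motion=[{"jaw": 1, "offset": [0, 0, 0], "twist": -3}, {"jaw": 1, "offset": [0, 0, 0], "twist": -6}, {"jaw": 1, "offset": [0, 0, 0], "twist": -9}, {"jaw": 1, "offset": [0, 0, 0], "twist": -9}])

```text
time: 12.42
ee_pos: [465.0, -349.9, 115.7]
eef_rot: [-1.197, 1.232, -1.227]
force: [-6.0, 3.7, 8.1]
finger_gap: 0.126
```

```bash
python3 st.py
```

```text
12.425 [-6.01  3.73  8.08] [0.74 1.18 0.06] 11.977252592752592 [ 465.03 -349.92  115.71] -91.56290402999817
```

Emit:
carry_out(motion=[{"jaw": 1, "offset": [0, 0, 0], "twist": -2}, {"jaw": 1, "offset": [0, 0, 0], "twist": -4}, {"jaw": 1, "offset": [0, 0, 0], "twist": -4}])

```text
time: 12.8
ee_pos: [465.0, -349.9, 115.7]
eef_rot: [-1.164, 1.282, -1.276]
force: [-5.2, 4.0, 6.7]
finger_gap: 0.124
```

```bash
python3 st.py; python3 - <<'E'
from h import *
for n,c in [("scene",(215,255,305,375)),("wrist",(200,110,360,350))]:
    p=read_camera(n);save(p,"t_"+n+".png",c,4 if n=="scene" else 2.5)
E
```

```text
12.8 [-5.2   4.05  6.74] [0.77 1.07 0.7 ] 11.814821192736684 [ 465.05 -349.9   115.71] -95.42538790865238
```

View pics/t_scene.png

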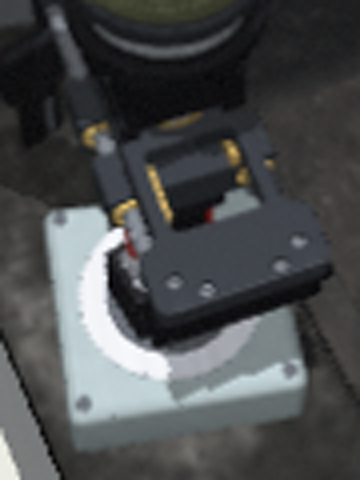

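View pics/t_wrist.png

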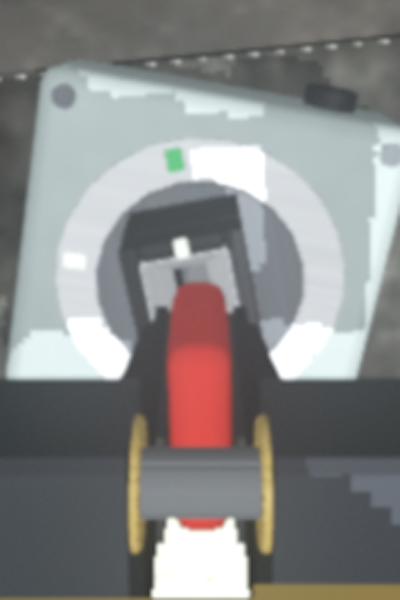

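Emit:
carry_out(motion=[{"jaw": 1, "offset": [0, 0, 0.1], "twist": 3}, {"jaw": 1, "offset": [0, 0, 0.1], "twist": 4}, {"jaw": 1, "offset": [0, 0, 0.1], "twist": 4}, {"jaw": 4, "offset": [0, 0, 0.1], "twist": 4}, {"jaw": 4, "offset": [0, 0, 0.1], "twist": 4}, {"jaw": 5, "offset": [0, 0, 0.1], "twist": 4}, {"jaw": 5, "offset": [0, 0, 0.1], "twist": 4}])

```text
time: 13.78
ee_pos: [466.1, -350.6, 116.2]
eef_rot: [-1.196, 1.229, -1.23]
force: [-0.9, 0.3, -0.7]
finger_gap: 0.487
```

```bash
python3 st.py; python3 - <<'E'
from h import *
for n,c in [("wrist",(200,110,360,350))]:
    p=read_camera(n);save(p,"t2_"+n+".png",c,2.5)
E
```

```text
13.775 [-0.86  0.3  -0.68] [ 0.02 -0.   -0.01] 46.28934814549501 [ 466.13 -350.6   116.23] -91.56360407291908
```

View pics/t2_wrist.png

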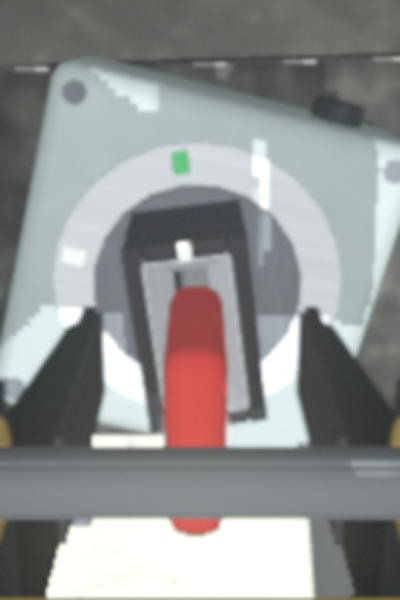

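Released; the key stands and the pointer faces the green mark. Now straight up and away.

Emit:
carry_out(motion=[{"jaw": 5, "offset": [0, 0, 3], "twist": 0}, {"jaw": 5, "offset": [0, 0, 7], "twist": 0}, {"jaw": 5, "offset": [0, 0, 12], "twist": 0}, {"jaw": 5, "offset": [0, 0, 14], "twist": 0}, {"jaw": 5, "offset": [-8, 0, 16], "twist": 0}, {"jaw": 5, "offset": [-8, 0, 16], "twist": 0}, {"jaw": 5, "offset": [-8, 0, 16], "twist": 0}])

```text
time: 14.7
ee_pos: [385.2, -350.5, 275.8]
eef_rot: [-1.195, 1.23, -1.231]
force: [1.0, 0.2, 0.3]
finger_gap: 0.522
```

```bash
python3 st.py; python3 - <<'E'
from h import *
np.set_printoptions(precision=1,suppress=True)
p=read_camera("scene");save(p,"f_scene.png",(150,180,330,380),3)
p=read_camera("wrist");save(p,"f_wrist.png")
for d in pinpoint(p,"red_key_grip")[:3]: print(d)
hsv=cv2.cvtColor(p["img"],cv2.COLOR_RGB2HSV)
m=(hsv[...,1]>110)&(hsv[...,2]>40)&((hsv[...,0]<8)|(hsv[...,0]>172))
yy,xx=np.nonzero(m);pts=np.array([at(p,a,b) for a,b in zip(xx,yy) if p["range_z"][b,a]>0])
k=np.linalg.norm(pts[:,:2]-[466,-350],axis=1)<40;pts=pts[k];t=pts[pts[:,2]>np.percentile(pts[:,2],95)-5]
print(np.percentile(pts[:,2],[2,50,98]),t.mean(0),cv2.minAreaRect(t[:,:2].astype(np.float32)))
E
```

```text
14.7 [0.97 0.22 0.27] [ 0.03 -0.01  0.01] 49.56413798177275 [ 385.21 -350.51  275.75] -91.65758962603637
{'xyz': [450.9, -218.8, 66.6], 'conf': 0.84}
[128.  130.7 132.3] [ 465.9 -350.2  130.6] ((465.6492614746094, -349.7980041503906), (10.543001174926758, 39.37305450439453), 88.46553039550781)
```

View pics/f_scene.png

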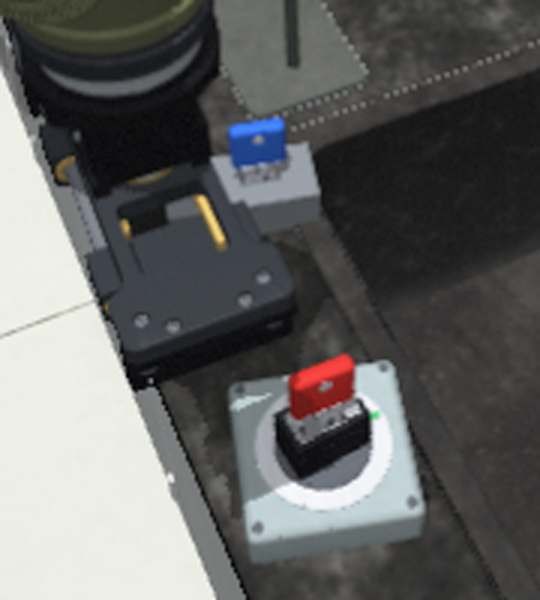

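View pics/f_wrist.png

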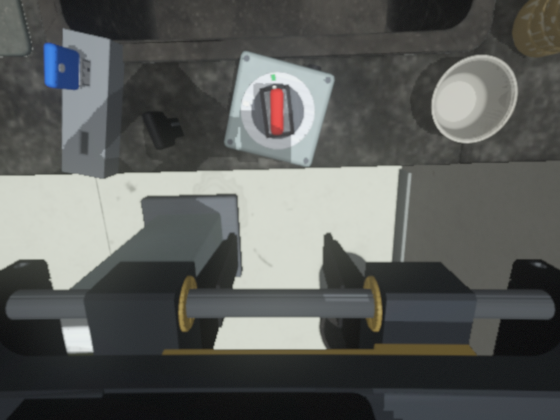

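```bash
python3 - <<'E'
from h import *
p=read_camera("wrist");save(p,"f_c.png",(220,45,340,170),4.8)
E
```

```text
(no output)
```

View pics/f_c.png

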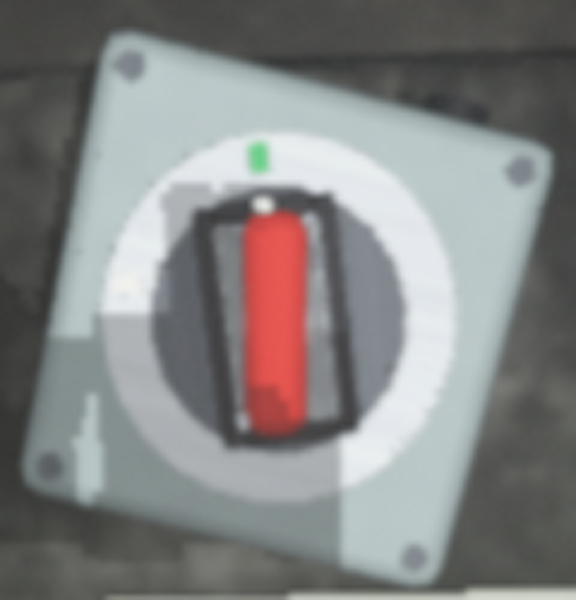

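```bash
python3 - <<'E'
from h import *
p=read_camera("wrist")
f=lambda x,y,z: onz(p,220+(x+.5)/4.8-.5,45+(y+.5)/4.8-.5,z)
az=lambda a,b: np.degrees(np.arctan2(*(b-a)[1::-1]))
print("edges",az(f(230,440,80),f(203,210,80)),az(f(350,425,80),f(328,198,80)))
S=[f(*c,40) for c in [(129,66),(520,171),(413,557),(50,466)]];c=np.mean(S,0)
print(c,"box",az(S[3],S[0]),az(S[2],S[1]),"green",az(c,f(259,158,40)),"pointer",az(c+[0,0,40],f(263,205,80)))
E
python3 -c "
from cell import *
print(job_done())"
```

```text
edges 4.614496036430986 4.761923505608742
[ 465.71304633 -349.83773231   40.        ] box -15.47147686999524 -15.774833319057466 green 5.156714379167366 pointer 4.969069429963275
the job is handed in; nothing more can be done
None
```

The red key is standing in the key switch, fully down and turned clockwise to the green mark. I handed the job in after about 15 s of the 45 s.

- **Right key:** I took the red key from the grey stand. The black and brown look-alikes and the blue key were not touched, and the blue key is still in its slot.
- **Pushed in:** the downward force rose to 16 N with no further travel, so the blade met the slot floor. After release the top of the bow read 131–132 mm; fully in would be 132 mm.
- **Turned:** the turning moment rose from 0.06 to 0.7 N m at the end, which shows the stop was reached. After I let go, the pointer measured 5.0° and the green mark 5.2°. The block edges read 4.7°, so they agree within measuring error.
- **Clear of everything:** the gripper is open and raised well away. Its force reading is about 1 N or less.

One move call was refused because I left out the twist value; nothing moved, and I sent it again. No check failed. In the last wrist picture, the recogniser reported only the black look-alike for `red_key_grip`, so the final check of the red key came from colour and range data instead.

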